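Sterilise the stem of the pen trimmer

ROBOT

A 6-joint arm with a two-finger parallel gripper is mounted at the origin on the work surface. World frame = base frame: x ahead of the robot, y to its left, z up, the work surface at z = 0. Lengths are in m, angles in rad, forces in N, time in s.
With the tool pointing down it reaches from about 0.3 to 0.775 m from the base axis. Payload 14.6 kg.
Tool frame: the origin (TCP) lies on the centre line of the jaws, within the pads' length; the fingertips stand 19 mm ahead of it and the grasp point (between the pads) is the TCP; z points along the fingers, y is the direction in which the jaws open and shut (so a half turn about z gives the same grasp; the last joint's range is limited). The gripper opens to 94 mm and grips with 3 to 60 N. Pads are 16 mm wide; open, the fingers measure 119 mm over their backs; the gripper's body (75 mm by 177 mm) begins 78 mm behind the grasp point.
Start: joints at [1.218, 0.3, 1.521, -0, 1.321, -0.067], TCP at [0.155, 0.528, 0.224] pointing down, gripper open.
Joint ranges: [-3.03, 3.03], [-0.79, 2.21], [0.23, 2.52], [-1.04, 4.18], [0, 3.07], [-2.55, 2.55]. Speed limits (rad/s): [2.22, 2.22, 2.57, 3.14, 3.14, 3.14].

INTERFACE

Orientations are given as [roll, pitch, yaw] about the fixed x, y, z axes, in that order (R = Rz(yaw) Ry(pitch) Rx(roll)).
In Python, from station import ctrl gives the robot as it stands. The module is installed in compiled form; this text tells all that it offers.
- The arm moves only by the shell command python3 -m creep 'ROWS' [FORCE]. ROWS is a JSON object of lists of equal length, an entry for each row: "translation": the shift along the world's x, y, z in mm, a list of three; "yaw": the turn about the world's z in rad; "gripper": the closure in counts, from 0 (fully open) to 255 (shut). A call has 1 to 5 rows; each row is the pose to reach, as a shift and turn from the pose measured when the call began; what a row does not reach only later rows make up. A row lasts 1/12 s, in which the tool goes at most 41.7 mm and 7.16 degrees, less where a joint would pass 70% of its speed; a pose out of reach is approached as far as the arm can. A call with a gripper value outside its range is refused whole. The fingers move at their own pace and stop on an object; FORCE is the grip in N (left out, the last holds). Time passes only in rows, so rows that repeat a pose let the fingers close. It gives the time, the measured TCP pose, the force and the opening at its end, in the units of the state.
- ctrl.get_obs(): the state, without advancing time (a new reading comes with each control period).
- ctrl.camera(name): name is "side" or "top"; returns a dict with "pixels" (480x640x3 uint8, red, green, blue), "depth" (480x640 float32, m along the optical axis (not along the pixel's ray), 0 where there is no reading), "fx", "fy", "cx", "cy" (pixels), "R" (3x3) and "t" (3): a world point X has camera coordinates R X + t. Camera axes: x right, y down, z forward; pixel columns grow to the right and rows downward; lengths in m; the calibration is good to about 2 mm. A picture is of the moment at which its call begins.
- ctrl.hand_in(): hands the job in, once; it reports no verdict.
The state is a dict: "time_s": time; "qpos": joint angles; "joint_vel": joint speeds; "tau": joint torques, N m; "ee_pos": TCP position; "eef_rot": TCP orientation; "force": force on the tool from outside, world axes, zero at the start; "moment": the same for the moment, N m; "grip_width": finger opening in m.
Only numpy, scipy, OpenCV 4.12 (cv2) and the standard library are available. Lean on these libraries where they do the work, as an engineer would, in place of code of your own. Each camera call takes 0.05 s, during which the arm holds its last target. There are 200 camera calls.

TASK

Flip the toggle switch of the counter-top steriliser fully over to on; after that, lift the slim pen trimmer out of its wooden stand and lower its thin stem through the round port in the steriliser's top, never letting the trimmer touch the steriliser. Finish while still holding the trimmer there with the gripper: upright, still and centred in the port, more than half of the stem below the rim and the thick handle still above it. Leave the other things on the counter where they are.

Things in the scene. Friction and masses are not known exactly. Their poses are not given: they have to be found in the camera images.
- steriliser: Fixed: pale box 120 (x) x 150 (y) mm with a 30 mm thick steel top, flat, 112 mm above the counter, on a grey plinth 12 mm high spanning x -65 to +155, y -75 to +75 mm. Origin: on the counter under the port. Its +x points away from the robot (yawed up to 0.5 rad), z up. The toggle switch stands on the plinth at the box's +x side. May be left or right of the stand.
- port (a point): Centre of the mouth of the round through port, 26 mm in diameter, level with the flat steel top; axes as the steriliser's (z up). The bore is 30 mm long and opens below into the hollow box, whose floor lies 95 mm below the mouth.
- switch (a joint): Toggle angle: 0 = off, 1.0 rad = fully on (stop). Steel stick 10 mm thick, its pivot at x 115, y 0, z 34 mm of the steriliser's frame, axis along its x; block under it 50 (x) x 70 (y) mm, top at z 33. Off leans 0.5 rad to the steriliser's -y (robot's right); swung over the top, on leans 0.5 rad to its +y (left). Top-heavy: past upright it falls to the nearer end. About 0.5 N at the ball moves it.
- switch_tip (a point): Centre of the 26 mm black ball on the toggle stick, 70 mm from the pivot: 95 mm above the counter when off or on, 104 mm when upright.
- pen_trimmer: Loose slim pen trimmer, about 80 g, upright in the stand, stem down. Round steel stem 10 mm in diameter, 80 mm long; above it a round aluminium handle 22 mm in diameter, 90 mm long, thin black band near its top. Origin: centre of the stem's lower end; z runs up to the handle. In the stand the origin is 15 mm above the counter, the handle spans 95 to 185 mm above it.
- stand: Fixed round wooden stand, 60 mm in diameter and 95 mm high, with a 14 mm vertical hole through its middle; the trimmer's handle rests on its top, the stem hangs in the hole. Origin: centre of its underside on the counter.
- beard_trimmer: Loose matte black beard trimmer lying flat, 176 x 42 x 34 mm, long along its x. Origin: under its middle. Leave alone.
- guard_comb: Loose clear plastic guard comb, 49 x 40 x 20 mm. Origin: under its middle. Leave alone.
- round_mirror: Loose round stainless steel hand mirror lying flat, disc 130 mm in diameter and 8 mm thick, with a handle reaching 160 mm from the disc's centre along its -x. Origin: under the disc's centre. Leave alone.
- cup: Loose grey ceramic cup, 76 mm in diameter, 90 mm high. Origin: centre of its underside. Leave alone.

How it is judged:
By the outcome, as a careful person would: the job done as asked, in the order asked, and still so for the second after the job is handed in, while the arm keeps its last pose, push and grip.
It also fails if it takes over 64 s, if anything falls off the work surface, if the arm or the gripper's body presses on something with over 40 N, if the wrist force passes 120 N, or if a joint passes its speed limit or range.

## Working session

There is one attempt and no reset: what is moved stays moved. The work goes in short steps, Python scripts to look and compute and a shell command to move; the robot and the scene stay as the last step left them, time stands still between calls to the robot, and variables do not carry over. Pictures are saved under pics/ and viewed, about 8 in all and at most 12, crops included, and the job is handed in when it is done.

```bash
mkdir -p pics; cat > h.py <<'E'
import numpy as np,cv2
from station import ctrl
def snap(n,f):
    c=ctrl.camera(n); cv2.imwrite(f'pics/{f}.png',c['pixels'][:,:,::-1]); np.savez(f'pics/{f}.npz',**c); return c
def cloud(c):
    v,u=np.mgrid[0:480,0:640]; d=c['depth']
    P=np.stack([(u-c['cx'])/c['fx']*d,(v-c['cy'])/c['fy']*d,d],-1)
    return (P-c['t'])@c['R']   # R^T(P-t)
E
python3 - <<'E'
from h import *
for n in('top','side'):
    c=snap(n,n+'0'); print(n,c['fx'],c['R'].round(3).tolist(),(-c['R'].T@c['t']).round(3))
o=ctrl.get_obs(); print(o)
E
```

```text
top 616.3555187482536 [[-0.103, -0.995, 0.0], [-0.972, 0.1, -0.211], [0.21, -0.022, -0.978]] [0.322 0.024 1.404]
side 616.8017187971266 [[0.797, -0.604, -0.004], [-0.402, -0.525, -0.75], [0.451, 0.599, -0.662]] [-0.031 -0.811  1.011]
{'time_s': 0.1, 'qpos': array([ 1.21840251e+00,  3.00403553e-01,  1.52150424e+00, -2.85686793e-06,
        1.32071150e+00, -6.66131032e-02]), 'joint_vel': array([ 0.00130443, -0.00120292, -0.0018429 ,  0.00097975, -0.00090058,
       -0.00091085]), 'tau': array([-8.34793736e-04, -5.32652271e+01, -3.53282154e+01,  7.08440691e-02,
        2.35198403e-02, -1.28805954e-05]), 'ee_pos': array([0.15498519, 0.52748919, 0.22395588]), 'eef_rot': array([-3.14056812e+00, -6.55753546e-05,  2.85581262e+00]), 'force': array([-0.60949127,  0.72446863, -0.4450682 ]), 'moment': array([0.01552559, 0.03879182, 0.02962349]), 'grip_width': 0.09397421099717788}
```

View pics/top0.png

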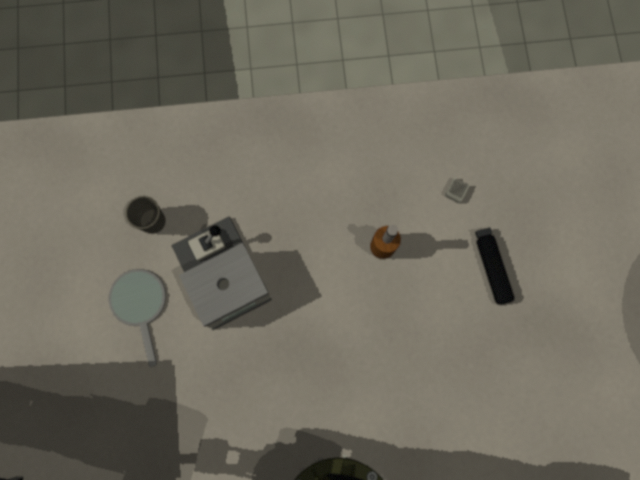

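View pics/side0.png

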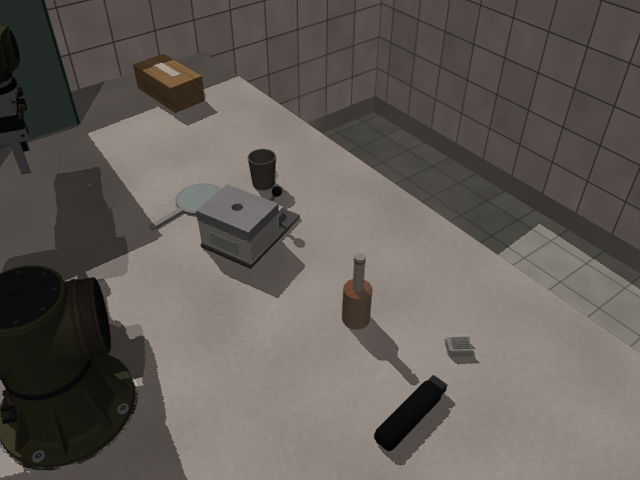

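```bash
python3 - <<'E'
from h import *
for n in('top','side'):
    c=dict(np.load(f'pics/{n}0.npz')); W=cloud(c); z=W[...,2]
    print(n,'counter z',np.median(z[300:330,330:360]), z[350,300])
    m=(abs(z-.112)<.006)&(W[...,0]>.2)&(W[...,1]>0)&(c['depth']>0)
    k,l,s,ce=cv2.connectedComponentsWithStats(m.astype(np.uint8)); i=1+s[1:,4].argmax(); m=l==i
    p=W[m]; print('n',len(p),'z',p[:,2].mean(), cv2.minAreaRect((p[:,:2]*1000).astype(np.float32)))
    v,u=np.where(m); u0,u1,v0,v1=u.min(),u.max(),v.min(),v.max()
    hole=(~m).astype(np.uint8); k,l,s,ce=cv2.connectedComponentsWithStats(hole)
    for j in range(1,k):
        if 15<s[j,4]<600: 
            u,v=ce[j]; r=c['R'].T@np.array([(u-c['cx'])/c['fx'],(v-c['cy'])/c['fy'],1]); o=-c['R'].T@c['t']
            print('hole',ce[j],s[j,4],o+r*(.112-o[2])/r[2])
    q=(c['depth']>0)&(W[...,0]>.3)&(abs(W[...,1])<.4)
    # trimmer handle/stand
    q=(abs(W[...,1]+.17)<.1)&(W[...,0]>.3)&(W[...,0]<.8)
    for a,b in((.175,.2),(.105,.175),(.09,.1)):
        p=W[q&(z>a)&(z<b)]; print('stand',a,b,len(p),p.mean(0).round(4) if len(p) else'', p.min(0).round(4),p.max(0).round(4))
    im=c['pixels'][:,:,::-1]
    cr=im[190:340,150:290] if n=='top' else im[150:280,180:320]
    cr=cv2.resize(cr,None,fx=4,fy=4,interpolation=cv2.INTER_CUBIC); cr=cv2.convertScaleAbs(cr,alpha=1.7)
    cv2.imwrite(f'pics/{n}crop.png',cr)
E
```

```text
top counter z 0.00046332939491472403 -0.0025392987596471925
n 3831 z 0.11230789108647951 ((506.7355651855469, 194.69036865234375), (121.08088684082031, 150.64743041992188), 21.471281051635742)
hole [222.88073394 283.71559633] 109 [0.50664292 0.19411008 0.112     ]
stand 0.175 0.2 104 [ 0.5695 -0.1639  0.1847] [ 0.5593 -0.1744  0.1755] [ 0.581  -0.1539  0.1911]
stand 0.105 0.175 76 [ 0.5643 -0.1594  0.1394] [ 0.5596 -0.1722  0.1053] [ 0.5783 -0.1535  0.1738]
stand 0.09 0.1 389 [ 0.5661 -0.1614  0.0952] [ 0.5409 -0.1928  0.09  ] [ 0.5997 -0.1356  0.0999]
side counter z 0.007314343053195916 0.003981023289256287
n 2208 z 0.11299592623470203 ((507.92706298828125, 193.4652099609375), (127.49163818359375, 159.00816345214844), 21.84722900390625)
hole [237.07894737 207.84210526] 38 [0.50692326 0.18979485 0.112     ]
stand 0.175 0.2 113 [ 0.5703 -0.1694  0.1838] [ 0.5611 -0.1792  0.1757] [ 0.5848 -0.156   0.1906]
stand 0.105 0.175 270 [ 0.5671 -0.1723  0.1406] [ 0.5597 -0.1796  0.1052] [ 0.581  -0.1569  0.1748]
stand 0.09 0.1 393 [ 0.5675 -0.1724  0.096 ] [ 0.5419 -0.198   0.09  ] [ 0.6018 -0.1372  0.0999]
```

View pics/topcrop.png

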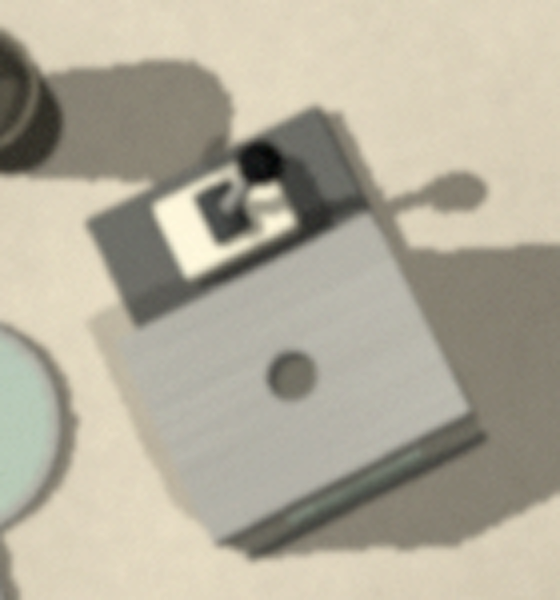

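View pics/sidecrop.png

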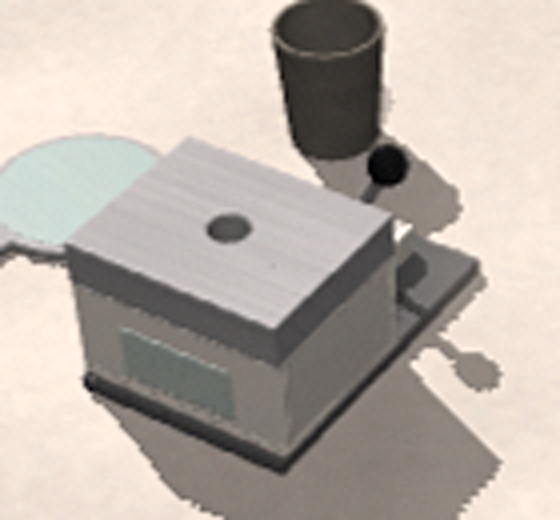

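Top view: steriliser top spans px (180–270, 245–327), port (223,284), switch ball (215,230) on the off side, stand and trimmer (387,240). Cup, mirror, comb and beard trimmer are clear of my routes. Port ≈ (0.507, 0.194), yaw ≈ 0.375. Closing the gripper and going to the -y side of the ball.

```bash

python3 -m creep '{"translation":[[32,-24,0],[64,-48,0],[96,-72,0],[128,-96,0],[160,-120,0]],"yaw":[0.12,0.24,0.36,0.48,0.6],"gripper":[255,255,255,255,255]}' 20
python3 -m creep '{"translation":[[32,-24,0],[64,-48,0],[96,-72,0],[128,-96,0],[160,-120,0]],"yaw":[0.06,0.06,0.06,0.06,0.06],"gripper":[255,255,255,255,255]}'
python3 - <<'E'
from h import *
c=dict(np.load('pics/top0.npz')); W=cloud(c); z=W[...,2]; g=c['pixels'].max(-1)
P=np.array([.5067,.1935]);a=.3747;ex=np.array([np.cos(a),np.sin(a)]);ey=np.array([-ex[1],ex[0]])
for L in (-.0336-.046,-.0336,0,.0336): print(L,P+.115*ex+L*ey)
q=(z>.07)&(z<.115)&(g<60)&(np.hypot(W[...,0]-.62,W[...,1]-.21)<.06); print(q.sum(),W[q].mean(0), W[q].max(0))
print(ctrl.get_obs()['ee_pos'],ctrl.get_obs()['eef_rot'])
E
```

```text
time_s: 0.52
ee_pos: [0.3065, 0.4135, 0.2238]
eef_rot: [-3.14, -0.0, -2.858]
force: [0.0, 0.8, 0.0]
grip_width: 0.064
time_s: 0.93
ee_pos: [0.4678, 0.2919, 0.2236]
eef_rot: [-3.14, -0.001, -2.798]
force: [-0.1, 1.2, 0.7]
grip_width: 0.0308
-0.0796 [0.64285408 0.16151209]
-0.0336 [0.62601839 0.20432049]
0 [0.61372101 0.23558924]
0.0336 [0.60142363 0.26685798]
105 [0.62540514 0.20424603 0.10457074] [0.63857294 0.21762213 0.11237502]
[0.46776254 0.2919271  0.22361502] [-3.14032970e+00 -7.51882071e-04 -2.79804800e+00]
```

```bash

python3 -m creep '{"translation":[[32,-26,0],[64,-52,0],[96,-78,0],[136,-104,0],[165,-125,0]],"yaw":[0,0,0,0,0],"gripper":[255,255,255,255,255]}'
python3 -m creep '{"translation":[[10,-5,0],[10,-5,-30],[10,-5,-65],[10,-5,-100],[10,-5,-123]],"yaw":[0,0,0,0,0],"gripper":[255,255,255,255,255]}'
python3 -m creep '{"translation":[[0,0,0],[0,0,0]],"yaw":[0,0],"gripper":[255,255]}'
```

```text
time_s: 1.35
ee_pos: [0.6334, 0.1659, 0.2233]
eef_rot: [-3.14, -0.001, -2.798]
force: [0.6, 1.5, -0.4]
grip_width: 0.0012
time_s: 1.77
ee_pos: [0.6421, 0.1604, 0.0962]
eef_rot: [-3.141, -0.005, -2.798]
force: [0.4, -0.3, -0.5]
grip_width: 0.0005
time_s: 1.93
ee_pos: [0.6414, 0.1602, 0.0949]
eef_rot: [3.142, -0.009, -2.799]
force: [0.4, -0.1, 1.1]
grip_width: 0.0005
```

```bash

python3 -m creep '{"translation":[[-3,7,4],[-6,14,5],[-8,21,5],[-10,28,5],[-13,33,5]],"yaw":[0,0,0,0,0],"gripper":[255,255,255,255,255]}'
python3 -m creep '{"translation":[[-3,7,0],[-5,13,0],[-8,20,0],[-10,26,0],[-13,33,0]],"yaw":[0,0,0,0,0],"gripper":[255,255,255,255,255]}'
python3 -m creep '{"translation":[[-1,3,0],[-2,6,0],[-3,8,0],[-4,10,0],[-4,10,0]],"yaw":[0,0,0,0,0],"gripper":[255,255,255,255,255]}'
python3 - <<'E'
from h import *
c=snap('side','side1'); im=c['pixels'][120:280,160:360,::-1]
cv2.imwrite('pics/s1c.png',cv2.convertScaleAbs(cv2.resize(im,None,fx=3,fy=3,interpolation=2),alpha=1.7))
print(ctrl.get_obs()['force'])
E
```

```text
time_s: 2.35
ee_pos: [0.6284, 0.1945, 0.1009]
eef_rot: [-3.141, -0.007, -2.798]
force: [0.0, -0.3, 1.3]
grip_width: 0.0005
time_s: 2.77
ee_pos: [0.6151, 0.2281, 0.1008]
eef_rot: [-3.142, -0.007, -2.798]
force: [0.2, 0.5, 0.6]
grip_width: 0.0004
time_s: 3.18
ee_pos: [0.611, 0.2383, 0.1007]
eef_rot: [-3.142, -0.007, -2.798]
force: [0.3, -0.1, -0.1]
grip_width: 0.0004
[0.02685444 1.13474693 0.60054138]
```

View pics/s1c.png

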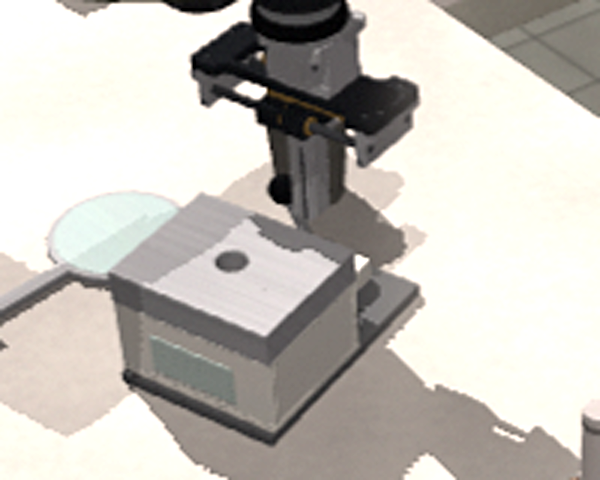

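The ball (crop px 280,188) is on the +y side of the finger, past upright. Retreating, then checking from above.

```bash

python3 -m creep '{"translation":[[5,-14,0],[11,-28,0],[11,-28,40],[11,-28,80],[11,-28,120]],"yaw":[0,0,0,0,0],"gripper":[255,255,255,255,255]}'
python3 -m creep '{"translation":[[-8,-35,25],[-16,-70,25],[-24,-105,25],[-32,-140,25],[-40,-175,25]],"yaw":[0,0,0,0,0],"gripper":[0,0,0,0,0]}'
python3 - <<'E'
from h import *
c=snap('top','top1'); W=cloud(c); z=W[...,2]; g=c['pixels'].max(-1)
q=(z>.07)&(z<.115)&(g<60)&(np.hypot(W[...,0]-.61,W[...,1]-.24)<.07); print(q.sum(),W[q].mean(0))
c=snap('side','side2'); W=cloud(c); z=W[...,2]; g=c['pixels'].max(-1)
q=(z>.07)&(z<.115)&(g<60)&(np.hypot(W[...,0]-.61,W[...,1]-.24)<.07); print(q.sum(),W[q].mean(0))
# axis estimate of handle: circle fit from both cams, fixed radius 11mm; stand r 30
from scipy.optimize import least_squares
for f in('top0','side0'):
    d=dict(np.load(f'pics/{f}.npz')); W=cloud(d); z=W[...,2]
    s=(np.hypot(W[...,0]-.568,W[...,1]+.167)<.05)
    for lo,hi,r in((.1,.18,.011),(.02,.088,.03)):
        p=W[s&(z>lo)&(z<hi)]
        r_=least_squares(lambda x:np.hypot(p[:,0]-x[0],p[:,1]-x[1])-r,[.568,-.167],loss='soft_l1',f_scale=.001); print(f,r,len(p),r_.x)
    for lo,hi in((.18,.19),(.091,.099)):
        m=s&(z>lo)&(z<hi); p=(W[m][:,:2]*1000).astype(np.float32); print(f,'encl',cv2.minEnclosingCircle(p))
print(ctrl.get_obs()['qpos'].round(3))
E
```

```text
time_s: 3.65
ee_pos: [0.6225, 0.2079, 0.2221]
eef_rot: [-3.141, -0.008, -2.8]
force: [0.0, 0.6, 0.5]
grip_width: 0.0007
time_s: 4.07
ee_pos: [0.5819, 0.0297, 0.2474]
eef_rot: [-3.141, -0.008, -2.801]
force: [0.6, -0.5, -1.0]
grip_width: 0.0306
115 [0.60008617 0.26663681 0.10347144]
100 [0.60080577 0.25850733 0.09853718]
top0 0.011 106 [ 0.57091161 -0.16481128]
top0 0.03 158 [ 0.57095727 -0.16487948]
top0 encl ((570.1193237304688, -164.2747039794922), 11.228124618530273)
top0 encl ((570.11474609375, -164.58480834960938), 29.971473693847656)
side0 0.011 323 [ 0.57299085 -0.1663545 ]
side0 0.03 616 [ 0.57321446 -0.16628652]
side0 encl ((572.7306518554688, -168.2775115966797), 12.428963661193848)
side0 encl ((572.18603515625, -168.77102661132812), 32.15818405151367)
[-0.015  0.361  1.386 -0.004  1.402 -1.921]
```

Switch ball now at (0.600, 0.267), matching the predicted on position (0.601, 0.267). Next the trimmer at about (0.571, -0.165).

```bash

python3 -m creep '{"translation":[[-2,-39,0],[-4,-78,0],[-6,-117,0],[-8,-156,0],[-11,-195,0]],"yaw":[-0.1,-0.2,-0.3,-0.35,-0.35],"gripper":[0,0,0,0,0]}'
python3 -m creep '{"translation":[[0,0,0],[0,0,0]],"yaw":[0,0],"gripper":[0,0]}'
```

```text
time_s: 4.58
ee_pos: [0.5704, -0.1707, 0.2477]
eef_rot: [-3.14, -0.008, 3.124]
force: [1.0, -0.8, -0.4]
grip_width: 0.0715
time_s: 4.75
ee_pos: [0.5699, -0.1735, 0.2475]
eef_rot: [-3.14, -0.008, 3.12]
force: [-0.9, 0.4, -1.0]
grip_width: 0.0851
```

```bash

python3 -m creep '{"translation":[[1,8,0],[1,8,0],[1,8,-20],[1,8,-40],[1,8,-60]],"yaw":[0,0,0,0,0],"gripper":[0,0,0,0,0]}'
python3 -m creep '{"translation":[[0,0,-14],[0,0,-27],[0,0,-27],[0,0,-27]],"yaw":[0,0,0,0],"gripper":[0,0,0,0]}'
```

```text
time_s: 5.17
ee_pos: [0.5712, -0.1639, 0.1871]
eef_rot: [-3.14, -0.007, 3.122]
force: [0.7, 0.5, -0.3]
grip_width: 0.094
time_s: 5.5
ee_pos: [0.5714, -0.1628, 0.1602]
eef_rot: [-3.14, -0.008, 3.124]
force: [-0.6, -0.5, 0.3]
grip_width: 0.0939
```

```bash

python3 -m creep '{"translation":[[0,-2,0],[0,-2,0],[0,-2,0],[0,-2,0],[0,-2,0]],"yaw":[0,0,0,0,0],"gripper":[120,160,180,190,200]}' 25
python3 -m creep '{"translation":[[0,0,0],[0,0,0],[0,0,0],[0,0,0],[0,0,0]],"yaw":[0,0,0,0,0],"gripper":[220,230,240,255,255]}'
python3 -m creep '{"translation":[[0,0,0],[0,0,0],[0,0,0]],"yaw":[0,0,0],"gripper":[255,255,255]}'
```

```text
time_s: 5.92
ee_pos: [0.5715, -0.1648, 0.1605]
eef_rot: [-3.14, -0.007, 3.124]
force: [-0.2, 0.5, 0.7]
grip_width: 0.064
time_s: 6.33
ee_pos: [0.5715, -0.1648, 0.1605]
eef_rot: [-3.14, -0.007, 3.124]
force: [0.4, -0.6, -0.7]
grip_width: 0.0303
time_s: 6.58
ee_pos: [0.5715, -0.1648, 0.1605]
eef_rot: [-3.14, -0.008, 3.124]
force: [-0.2, -0.1, 0.2]
grip_width: 0.0215
```

```bash

python3 -m creep '{"translation":[[0,0,10],[0,0,25],[0,0,45],[0,0,65],[0,0,85]],"yaw":[0,0,0,0,0],"gripper":[255,255,255,255,255]}'
python3 -m creep '{"translation":[[0,0,20],[0,0,40],[0,0,60],[0,0,70],[0,0,70]],"yaw":[0,0,0,0,0],"gripper":[255,255,255,255,255]}'
python3 -m creep '{"translation":[[-4,20,0],[-9,48,0],[-14,80,0],[-20,112,0],[-26,144,0]],"yaw":[0,0,0,0,0],"gripper":[255,255,255,255,255]}'
python3 -m creep '{"translation":[[-6,32,0],[-12,64,0],[-18,96,0],[-24,120,0],[-26,130,0]],"yaw":[0,0,0,0,0],"gripper":[255,255,255,255,255]}'
python3 -m creep '{"translation":[[-1,5,0],[-1,5,0]],"yaw":[0,0],"gripper":[255,255]}'
```

```text
time_s: 7.0
ee_pos: [0.5714, -0.1648, 0.2472]
eef_rot: [-3.14, -0.007, 3.124]
force: [-0.4, 0.6, 0.2]
grip_width: 0.0215
time_s: 7.42
ee_pos: [0.5718, -0.1649, 0.3199]
eef_rot: [-3.139, -0.004, 3.124]
force: [0.0, 0.8, -1.8]
grip_width: 0.0217
time_s: 7.83
ee_pos: [0.545, -0.0196, 0.3186]
eef_rot: [-3.139, -0.005, 3.123]
force: [0.0, -0.3, -0.5]
grip_width: 0.0215
time_s: 8.25
ee_pos: [0.5179, 0.113, 0.3176]
eef_rot: [-3.139, -0.007, 3.125]
force: [0.3, -0.1, -0.7]
grip_width: 0.022
time_s: 8.42
ee_pos: [0.5166, 0.1185, 0.3168]
eef_rot: [-3.139, -0.008, 3.127]
force: [-0.4, 1.0, -1.4]
grip_width: 0.0216
```

```bash

python3 -m creep '{"translation":[[-3,20,0],[-6,45,0],[-9,65,0],[-10,75,0],[-10,75,0]],"yaw":[0,0,0,0,0],"gripper":[255,255,255,255,255]}'
python3 -m creep '{"translation":[[0,0,0],[0,0,0],[0,0,0],[0,0,0]],"yaw":[0,0,0,0],"gripper":[255,255,255,255]}'
python3 - <<'E'
from h import *
c=snap('side','side3'); o=ctrl.get_obs(); print(o['ee_pos'],o['eef_rot'],c['cx'],c['cy'])
for X in([*o['ee_pos'][:2],.17],[*o['ee_pos'][:2],.25],[.5067,.1935,.112]):
    p=c['R']@np.array(X)+c['t']; print(X,c['fx']*p[0]/p[2]+c['cx'],c['fy']*p[1]/p[2]+c['cy'])
im=c['pixels'][100:260,160:340,::-1]
cv2.imwrite('pics/s3c.png',cv2.convertScaleAbs(cv2.resize(im,None,fx=4,fy=3.75,interpolation=2),alpha=1.7))
c=snap('top','top3'); im=c['pixels'][200:340,150:300,::-1]
cv2.imwrite('pics/t3c.png',cv2.convertScaleAbs(cv2.resize(im,None,fx=4,fy=4,interpolation=2),alpha=1.7))
E
```

```text
time_s: 8.83
ee_pos: [0.5068, 0.1939, 0.3163]
eef_rot: [-3.139, -0.009, 3.127]
force: [0.5, 0.1, -1.5]
grip_width: 0.022
time_s: 9.17
ee_pos: [0.507, 0.193, 0.3164]
eef_rot: [-3.139, -0.009, 3.126]
force: [0.5, 0.5, -0.7]
grip_width: 0.0217
[0.50694544 0.19319191 0.31635542] [-3.13884747 -0.00854876  3.12664623] 311.17742680379024 236.68309376268465
[np.float64(0.5069454352717506), np.float64(0.1931919147629485), 0.17] 234.15941401800336 187.14847364272254
[np.float64(0.5069454352717506), np.float64(0.1931919147629485), 0.25] 230.98915889724992 157.7437922267568
[0.5067, 0.1935, 0.112] 236.15223741461546 207.0886743755525
```

View pics/s3c.png

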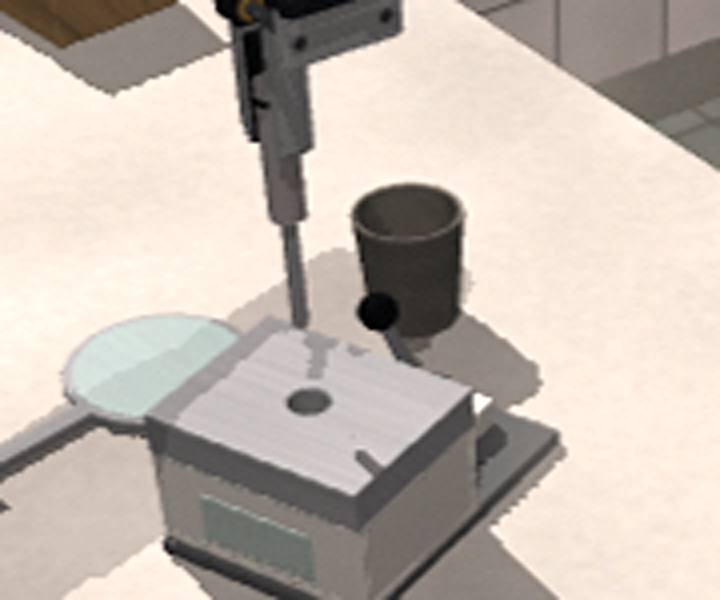

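```bash
python3 - <<'E'
from h import *
for f in('side0','side3','top0'):
    d=dict(np.load(f'pics/{f}.npz')); g=cv2.cvtColor(d['pixels'],cv2.COLOR_RGB2GRAY).astype(float)
    u0,v0=(237,207) if 'side' in f else (223,284)
    s=g[v0-9:v0+10,u0-10:u0+11]; bg=np.percentile(s,80); 
    if f=='side3': print(s[::2].astype(int))
    w=np.clip(bg*.85-s,0,None)
    v,u=np.mgrid[-9:10,-10:11]; w[np.hypot(u,v)>8.5]=0
    U,V=u0+(w*u).sum()/w.sum(),v0+(w*v).sum()/w.sum()
    m=(s<(bg+s.min())/2)&(np.hypot(u,v)<8.5)
    U2,V2=u0+u[m].mean(),v0+v[m].mean()
    R,t=d['R'],d['t'];o=-R.T@t
    for a,b in((U,V),(U2,V2)):
        r=R.T@np.array([(a-d['cx'])/d['fx'],(b-d['cy'])/d['fy'],1]); print(f,a,b,o+r*(.112-o[2])/r[2])
d=dict(np.load('pics/side3.npz')); W=cloud(d); z=W[...,2]; R,t=d['R'],d['t']
from scipy.optimize import least_squares
for lo,hi,r in((.175,.245,.005),(.253,.30,.011)):
    m=(np.hypot(W[...,0]-.507,W[...,1]-.193)<.02)&(z>lo)&(z<hi); p=W[m]
    print(r,len(p),least_squares(lambda x:np.hypot(p[:,0]-x[0],p[:,1]-x[1])-r,[.507,.193],loss='soft_l1',f_scale=.001).x)
g=cv2.cvtColor(d['pixels'],cv2.COLOR_RGB2GRAY).astype(float); D=d['depth']
for v in range(146,188,4):
    u=np.where(abs(z[v,215:250]-.0)>.13)[0]+215
    # predicted axis u at this row
    zs=np.linspace(.15,.32,400); X=np.c_[np.full(400,.507),np.full(400,.1931),zs]; P=X@R.T+t
    uu=d['fx']*P[:,0]/P[:,2]+d['cx'];vv=d['fy']*P[:,1]/P[:,2]+d['cy']; i=abs(vv-v).argmin()
    print(v,'mask mean',u.mean() if len(u) else None,len(u),'pred',uu[i].round(2),zs[i].round(3),'row',g[v,226:242].astype(int))
E
```

```text
side0 236.58253659362043 206.77722311532278 [0.50811593 0.19387926 0.112     ]
side0 236.79310344827587 206.68965517241378 [0.5086805  0.19385868 0.112     ]
[[118 116 115 113 114 115 115 117 118 114  95  93  94 101 117 117 117 116
  115 115 116]
 [118 118 119 120 118 118 116 115 116 106  90  90  90 101 118 118 118 119
  119 119 118]
 [119 119 118 116 117 118 120 120 121 122 121 120 119 116 116 115 116 116
  118 120 118]
 [113 115 116 118 121 115  89  65  54  53  57  57  60  71  89 114 118 117
  116 116 117]
 [115 116 116 112  91  45  42  49  51  52  52  52  52  49  47  70 112 121
  119 121 119]
 [117 115 116 118  98  40  42  46  49  51  53  52  52  50  58  90 119 120
  117 117 118]
 [115 116 116 117 119 118 105  86  71  65  77  77  88 112 113 116 116 116
  117 119 119]
 [115 116 115 117 116 117 117 117 118 119 120 118 117 117 116 117 118 116
  115 115 115]
 [115 116 116 115 114 117 117 120 120 117 118 117 118 119 119 119 119 118
  116 117 116]
 [115 117 115 115 117 117 117 116 116 116 117 119 118 119 119 119 120 119
  120 119 114]]
side3 236.60234147617646 206.643938650708 [0.508417
[... 860 characters left out ...]
 43  39  84 149 145 144 142 142 141 142]
166 mask mean 233.0 5 pred 231.93 0.228 row [143 143 141 144 123  43  53  50  60 110 146 143 144 145 146 147]
170 mask mean 233.5 4 pred 232.36 0.217 row [143 142 141 143 134  82  51  52  48  76 121 114 113 114 115 115]
174 mask mean 233.5 4 pred 232.78 0.207 row [143 144 144 145 140 104  47  53  51  57  91 116 113 113 114 113]
178 mask mean 234.0 5 pred 233.21 0.196 row [120 114 113 112 113 104  70  51  52  52  79 116 112 110 110 111]
182 mask mean 234.5 4 pred 233.64 0.185 row [113 114 115 114 114 114  97  49  52  47  64 104 115 112 112 113]
186 mask mean 235.0 3 pred 234.07 0.173 row [ 94  93  93  93  94  97  90  60  49  47  59 100 113 111 113 114]
```

Side crop: stem tip at crop (299,325), port centre (309,402), ball leaning to the on side. Sub-pixel check: port is at ≈ (0.5074, 0.1945) in the TCP frame; the stem hangs straight. Lowering in stages.

```bash

python3 -m creep '{"translation":[[0.5,1.3,0],[0.5,1.3,-10],[0.5,1.3,-20],[0.5,1.3,-30],[0.5,1.3,-40]],"yaw":[0,0,0,0,0],"gripper":[255,255,255,255,255]}'
python3 -m creep '{"translation":[[0,0,0],[0,0,0],[0,0,0]],"yaw":[0,0,0],"gripper":[255,255,255]}'
python3 - <<'E'
from h import *
c=snap('side','side4'); o=ctrl.get_obs(); print(o['ee_pos'],o['eef_rot'],o['force'])
im=c['pixels'][150:240,190:290,::-1]
cv2.imwrite('pics/s4c.png',cv2.convertScaleAbs(cv2.resize(im,None,fx=6,fy=6,interpolation=2),alpha=1.7))
E
```

```text
time_s: 9.68
ee_pos: [0.5071, 0.1946, 0.2747]
eef_rot: [-3.139, -0.01, 3.127]
force: [0.0, -0.7, 0.2]
grip_width: 0.0214
time_s: 9.93
ee_pos: [0.5072, 0.1946, 0.2749]
eef_rot: [-3.139, -0.009, 3.127]
force: [0.3, 0.0, -0.4]
grip_width: 0.0213
[0.5072913  0.19463421 0.27514925] [-3.13874557 -0.00897724  3.12691172] [0.07126923 0.79965364 0.11727959]
```

View pics/s4c.png

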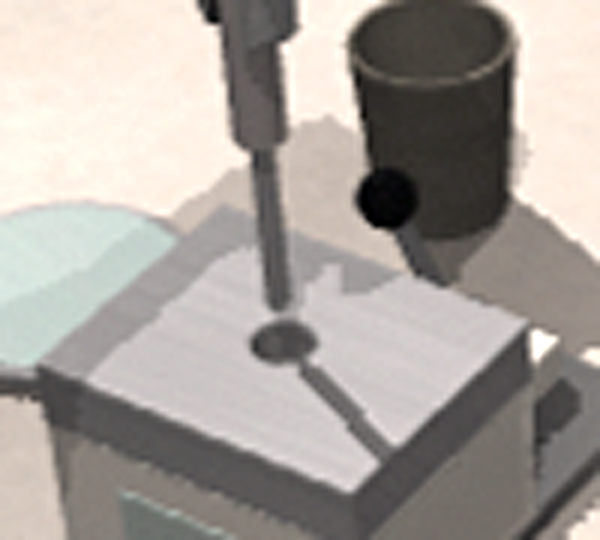

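Stem axis extended reaches (283,343) in the crop; the port centre is (284,343). It is aligned, so I lower it.

```bash

python3 -m creep '{"translation":[[0,0,-7],[0,0,-15],[0,0,-23],[0,0,-31],[0,0,-38]],"yaw":[0,0,0,0,0],"gripper":[255,255,255,255,255]}'
python3 -m creep '{"translation":[[0,0,-8],[0,0,-16],[0,0,-24],[0,0,-31],[0,0,-38]],"yaw":[0,0,0,0,0],"gripper":[255,255,255,255,255]}'
python3 -m creep '{"translation":[[0,0,0],[0,0,0],[0,0,0],[0,0,0],[0,0,0]],"yaw":[0,0,0,0,0],"gripper":[255,255,255,255,255]}'
python3 - <<'E'
from h import *
c=snap('side','side5'); o=ctrl.get_obs(); print(o['ee_pos'],o['eef_rot'],o['force'],abs(o['joint_vel']).max())
im=c['pixels'][140:240,180:300,::-1]
cv2.imwrite('pics/s5c.png',cv2.convertScaleAbs(cv2.resize(im,None,fx=6,fy=6,interpolation=2),alpha=1.7))
E
```

```text
time_s: 10.4
ee_pos: [0.5071, 0.1946, 0.2359]
eef_rot: [-3.138, -0.01, 3.127]
force: [0.9, -0.6, -0.1]
grip_width: 0.0217
time_s: 10.82
ee_pos: [0.5071, 0.1946, 0.1971]
eef_rot: [-3.138, -0.01, 3.127]
force: [0.1, -0.5, -1.4]
grip_width: 0.0213
time_s: 11.23
ee_pos: [0.5072, 0.1946, 0.1976]
eef_rot: [-3.139, -0.009, 3.127]
force: [-0.0, -0.1, -0.6]
grip_width: 0.0216
[0.50719075 0.19460539 0.19746968] [-3.13864179 -0.00933639  3.12685787] [-0.45692385 -0.57624641 -0.67201421] 0.001681931562647969
```

View pics/s5c.png

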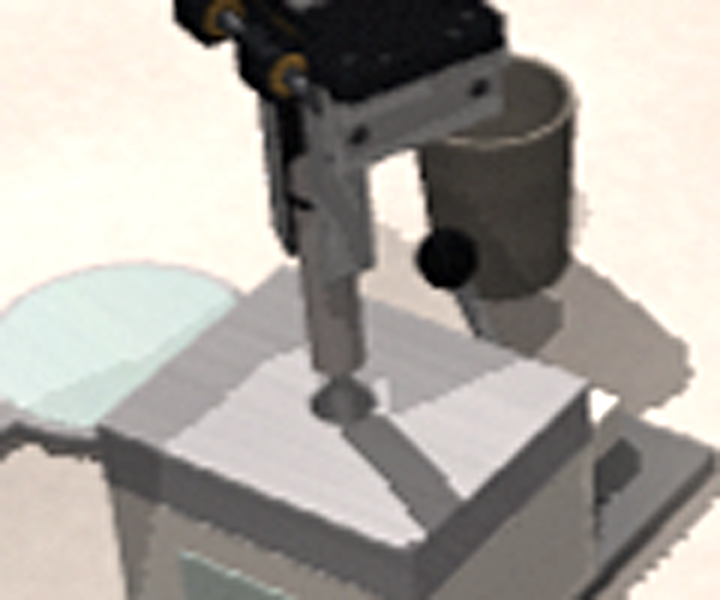

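The trimmer is in the port: handle bottom at crop (340,372), above the port at (343,400), with the switch ball at (447,258) still over to on. Handing in.

```bash
python3 -c "
from station import ctrl
print(ctrl.hand_in(), ctrl.get_obs()['time_s'])"
```

```text
the job is handed in; nothing more can be done
the job is handed in; nothing more can be done
```

I flipped the switch fully on, then lifted the trimmer from its stand and lowered its stem into the port. I handed the job in at about 11.3 s with the gripper still holding the trimmer.

- **Switch:** the top camera puts the ball at (0.600, 0.267), against (0.601, 0.267) predicted for fully on. The side camera read y about 8 mm lower. It only sees one side of the ball, so I relied on the top camera. In the last picture the ball still leans to the on side.
- **Trimmer:** about 60 mm of the 80 mm stem is below the rim, and the handle's lower end is about 20 mm above it. This depth comes from the TCP height and the grasp height on the handle.
- **Centring:** before lowering, the stem's axis lined up with the port centre to under 1 mm sideways in the side picture. The two cameras differed by 1–2 mm on the port's position, so that is the uncertainty. The radial clearance is 8 mm.
- **Contact and stillness:** the tool force stayed at noise level (under 2 N) during the lowering, so I saw no sign of the trimmer touching the steriliser. The arm was still at the end, and the tool was tilted about 0.01 rad.
- **Other items:** my routes stayed clear of the other things. The cup and mirror look unmoved in the last pictures. I did not check the comb and the beard trimmer again.

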